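# Refit the cell in a router's backup battery unit

### The arm

A 6-joint arm with a two-finger parallel gripper is mounted at the origin on the work surface. World frame = base frame: x ahead of the robot, y to its left, z up, the work surface at z = 0. Lengths are in m, angles in rad, forces in N, time in s.
With the tool pointing down it reaches from about 0.375 to 0.9 m from the base axis. Payload 3.1 kg.
Tool frame: the origin (TCP) lies midway between the tips of the shut fingers; the grasp point (between the pads) lies 19 mm behind it; z points along the fingers, y is the line along which they close (so a half turn about z gives the same grasp; the last joint's range is limited). The gripper opens to 85 mm and grips with 20 to 120 N. Pads are 22 mm wide; open, the fingers measure 114 mm over their backs; the gripper's body (76 mm by 85 mm) begins 54 mm behind the grasp point. The pads swing forward as they close: fully open they stand 13 mm farther back than shut.
Start: joints at [1.012, 0.527, 1.433, -0, 1.181, -0.178], TCP at [0.232, 0.58, 0.231] pointing down, gripper open.
Joint ranges: [-3.08, 3.08], [-0.75, 2.2], [0.22, 2.44], [-1.43, 4.57], [0, 2.65], [-2.85, 2.85]. Speed limits (rad/s): [2.79, 2.79, 3.14, 3.14, 3.14, 3.14].

### API

Orientations are given as a unit quaternion [x, y, z, w].
In Python, from station import manip gives the robot as it stands.
- The arm moves only by the tool step_arm, never from a script. Its argument "targets" is text: rows parted by semicolons, each of 4 numbers parted by spaces: the shift along the tool's x, y, z in mm, then the turn about the tool's z in degrees. A call has 1 to 12 rows; each row is the pose to reach, as a shift and turn from the pose commanded when the call began, along the tool's axes at that moment; what a row does not reach only later rows make up. A row lasts 1/10 s, in which the tool goes at most 50 mm and 8.59 degrees, less where a joint would pass 70% of its speed; a pose out of reach is approached as far as the arm can. A call with a gripper value outside its range is refused whole. "gripper" is the closure, from 0 (fully open) to 1 (shut), set as the call begins (left out, the last holds). The fingers move at their own pace and stop on an object; "squeeze" is the grip in N (left out, the last holds). Time passes only in rows, so rows that repeat a pose let the fingers close. It gives the time, the measured TCP pose, the force, the opening and the grip force at its end, in the units of the state.
- manip.sense(): the state, without advancing time (a new reading comes with each control period).
- manip.snapshot(name): name is "side" or "top" or "wrist"; returns the picture (420x560x3 uint8, red, green, blue); there is no depth.
- manip.get_calibration(name): a dict with "fov_y" (degrees; the focal length in pixels is half the picture's height over the tangent of half this angle, whatever the lens; pixels are square), "cx", "cy" (the principal point, pixels), "extrinsics" (4x4, takes a point from camera to world coordinates); the wrist camera has in their place "tool_from_camera" (4x4, takes a point from camera to tool coordinates, whose origin is the TCP and whose axes are the flange's). Camera axes: x right, y down, z forward; pixel columns grow to the right and rows downward; lengths in m; the calibration is good to about 2 mm. A picture is of the moment at which its call begins: read the wrist's pose just before it. get_calibration takes no time and is no camera call.
- manip.sign_off(): hands the job in; it is judged then, once.
Trained networks look in the newest picture that a camera, given by its name, has taken for a name from the list of things; names that differ only in an ending like _2 or _b are one class to them, and where a whole thing is asked for, a point or a joint stands for the part that bears it (a point fixed in the world has none). Each returns a list of dicts, best first, with "p" (0 to 1); they miss things now and then, are a little off and sometimes report something else, mostly with a low value. They report only what shows in the picture. A call takes as long as a camera call.
- manip.recognise(camera, query): "position" ([column, row] in pixels, amid what is visible of it).
- manip.masks_of(camera, query): "pixels" (420x560 bool, what is visible of it) and "position" ([column, row] in pixels, amid what is visible of it).
- manip.mark_of(camera, query): "position" ([column, row] in pixels: a listed point, or the origin of a listed thing).
The state is a dict: "t": time; "q": joint angles; "qd": joint speeds; "tau": joint torques, N m; "tcp_pos": TCP position; "tool_rot": TCP orientation; "force": force on the tool from outside, world axes, zero at the start; "ft_torque": the same for the moment, N m; "finger_gap": opening from 0.0 (shut) to 1.0 (fully open); "gripper_force": force on a finger pad.
Only numpy, scipy, OpenCV 4.12 (cv2) and the standard library are available. Lean on these libraries where they do the work, as an engineer would, in place of code of your own. Each camera call takes 0.05 s, during which the arm holds its last target. There are 200 camera calls.

### The job

Take the long thick cell out of the blue tray and fit it in the open bay of the white backup battery unit: press its flat end against the coil-spring plate until the nub end clears the retaining lip at the other end, bring the cell down past the lip and let go. It must end lying down in the bay, its nub under the lip and home against the fixed contact, held there by the spring.

Things in the scene. Friction and masses are not known exactly. Their poses are not given: they have to be found in the camera images.
- cell: The cell to fit: grey-sleeved cylinder, 33 mm in diameter, 140 mm long, 0.29 kg; one end flat, the other with a nub (14 mm wide, 5 mm long, part of the 140). Origin at its centre, y axis towards the nub, roll arbitrary. Starts in one of three parallel troughs 75 mm apart of a blue tray (250 x 175 mm), centre 20.5 mm above the table. A short cell (33 x 70 mm) and a slim one (22 x 140 mm) lie in the other two.
- cell_nub (a point): Centre of the nub's tip, 70 mm from the cell's centre. In the tray (4 mm thick floor, top 4 mm above the table) ridges 12 mm above the table flank the cell 26 to 64 mm either side of its middle; the middle 50 mm is free for fingers. The tray's rim is 10 mm high.
- unit: White backup battery unit, fixed: flat base 120 mm (x) by 240 mm (y), 25 mm high, the bay along its y axis on top: spring plate at -y, fixed contact block with lip at +y (block face at y = +70 mm). Origin on the table under the middle of the fitted cell, z up. Behind the spring plate a housing, y = -105 to -139 mm, top 98 mm above the table. The cell goes in nub towards +y.
- bay (a point): Centre of the cell when fitted: x = 0, y = 0, 48 mm above the table in the unit's frame. The cell then rests in two V saddles with 45 degree sides that centre it (y = -52 to -38 and +40 to +58 mm, 33 mm to either side, tops 55 mm above the table); between them the sides are free for fingers down to the base's top, 25 mm above the table.
- lip (a point): Middle of the retaining lip's edge, top side: y = +60 mm in the unit's frame, 73 mm above the table. The lip, 44 mm wide (x) and 5 mm thick, overhangs the bay by 10 mm from the contact block, also 73 mm high. A level cell passes over it with its centre above 90 mm, and goes down past it only with its nub tip at y < +60 mm.
- spring (a joint): Push of the spring plate towards the unit's -y (m): 0 at rest, 0.042 at its stop. Upright steel plate 36 mm wide, 26 to 100 mm above the table, face at y = -56 mm at rest, coil spring behind. Force 2.2 N at rest plus 0.22 N per mm: 5.3 N at 14 mm, where the fitted cell keeps it; about 9 N at 32 mm, which gives the nub tip 8 mm clearance from the lip.

How it is judged:
By the outcome, as a careful person would: the job done as asked, in the order asked, and still so for the second after the job is handed in, with the robot touching nothing.
It also fails if it takes over 40 s, if anything falls off the work surface, if the arm or the gripper's body presses on something with over 40 N, if the wrist force passes 120 N, or if a joint passes its speed limit or range.

## Working session

There is one attempt and no reset: what is moved stays moved. The work goes in short steps, Python scripts to look and compute and a tool call to move; the robot and the scene stay as the last step left them, time stands still between calls to the robot, and variables do not carry over. Pictures are saved under pics/ and viewed, at most 13 in all, crops included, and the job is handed in when it is done.

Besides the shell and the picture viewer there is one more tool, called by a JSON object that holds its "fn" and its "kwargs", one argument or row to a line. step_arm: Moves the arm, as the interface text tells. Its arguments: {"type":"object","properties":{"targets":{"type":"string"},"gripper":{"type":"number"},"squeeze":{"type":"number"}},"required":["targets"]}

```bash
mkdir -p pics; cat > h.py <<'E'
import numpy as np,cv2
from station import manip
from scipy.spatial.transform import Rotation as R
def cam(n,s=None):
    c=manip.get_calibration(n)
    if n=="wrist":
        T=np.eye(4);T[:3,:3]=R.from_quat(s["tool_rot"]).as_matrix();T[:3,3]=s["tcp_pos"]
        E=T@np.array(c["tool_from_camera"])
    else: E=np.array(c["extrinsics"])
    return E,210/np.tan(np.radians(c["fov_y"])/2),c["cx"],c["cy"]
def w(C,p,z):
    E,f,cx,cy=C
    d=E[:3,:3]@np.array([(p[0]-cx)/f,(p[1]-cy)/f,1]);o=E[:3,3]
    return o+d*(z-o[2])/d[2]
def px(C,P):
    E,f,cx,cy=C
    q=E[:3,:3].T@(np.array(P)-E[:3,3]);return q[:2]/q[2]*f+[cx,cy]
def shot(n,f=None):
    s=manip.sense();im=manip.snapshot(n)
    if f: cv2.imwrite("pics/"+f,np.ascontiguousarray(im[:,:,::-1]))
    return cam(n,s),s
E
python3 - <<'E'
from h import *
np.set_printoptions(precision=4,suppress=True)
Z=dict(cell=.0205,cell_nub=.0205,unit=0,bay=.048,lip=.073)
print(manip.sense())
for n in("top","side"):
    C,s=shot(n,n+"0.png")
    print(n,C[0][:3,3],manip.get_calibration(n))
    for q in Z:
        for r in manip.mark_of(n,q)[:2]: print(q,round(r["p"],2),np.round(r["position"],1),w(C,r["position"],Z[q]))
E
```

```text
{'t': 0.0, 'q': array([ 1.0125,  0.5285,  1.4339, -0.    ,  1.1814, -0.1785]), 'qd': array([ 0.0003,  0.0002, -0.0013,  0.0003,  0.    ,  0.0002]), 'tau': array([ -0.0012, -44.2355, -17.8027,  -0.0004,   0.0083,  -0.    ]), 'tcp_pos': array([0.2313, 0.5799, 0.2303]), 'tool_rot': array([ 0.1888,  0.982 , -0.001 , -0.0004]), 'force': array([ 0.0342,  0.1614, -0.7109]), 'ft_torque': array([ 0.0061, -0.002 , -0.0152]), 'gripper_force': 0.0, 'finger_gap': 1.0009098128224452}
top [ 0.4357 -0.0066  1.0281] {'fov_y': 51.737984801745924, 'cx': 279.1482840833839, 'cy': 208.81666628165857, 'extrinsics': array([[-0.0258, -0.9928,  0.1167,  0.4357],
       [-0.9995,  0.0278,  0.016 , -0.0066],
       [-0.0192, -0.1162, -0.993 ,  1.0281],
       [ 0.    ,  0.    ,  0.    ,  1.    ]])}
cell 0.61 [180.3 196.3] [0.5903 0.2423 0.0205]
cell_nub 0.93 [152.4 197.2] [0.5901 0.3085 0.0205]
unit 0.75 [379.  220.7] [ 0.5214 -0.2261  0.    ]
bay 0.56 [384.9 218.8] [ 0.5214 -0.2294  0.048 ]
lip 0.67 [359.6 225.1] [ 0.5068 -0.1674  0.073 ]
lip 0.18 [385.6 219.4] [ 0.5178 -0.2251  0.073 ]
side [0.4088 0.7738 0.5999] {'fov_y': 55.182349861464104, 'cx': 280.31936033430486, 'cy': 207.24281441801577, 'extrinsics': array([[-0.9843, -0.1102,  0.1378,  0.4088],
       [-0.1759,  0.5484, -0.8175,  0.7738],
       [ 0.0145, -0.8289, -0.5592,  0.5999],
       [ 0.    ,  0.    ,  0.    ,  1.    ]])}
cell 0.92 [237.  294.5] [0.5809 0.2423 0.0205]
cell 0.17 [301.4 183.2] [ 0.5144 -0.205   0.0205]
cell_nub 0.57 [224.3 320.5] [0.5866 0.3084 0.0205]
unit 0.75 [299.4 182.8] [ 0.5242 -0.2407  0.    ]
bay 0.69 [303.3 168.3] [ 0.5152 -0.243   0.048 ]
lip 0.82 [303.4 172.5] [ 0.5071 -0.1736  0.073 ]
```

View pics/top0.png

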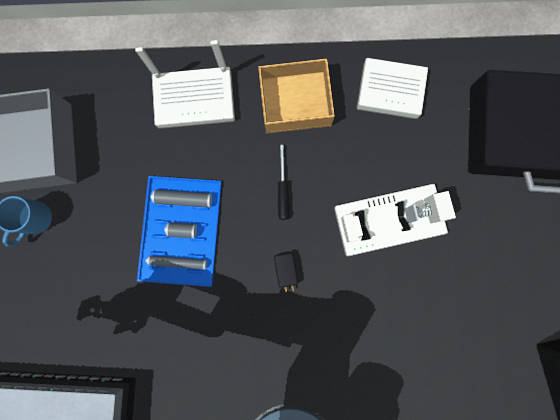

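View pics/side0.png

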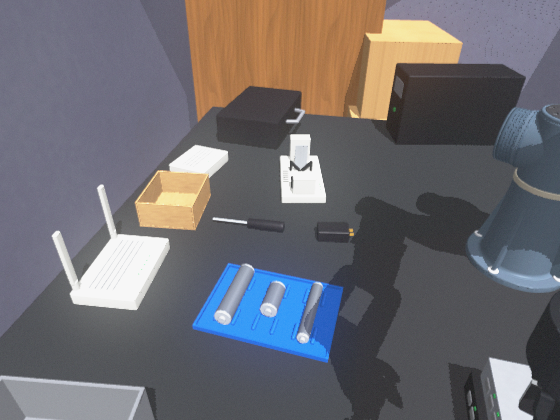

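The top picture shows the thick long cell at (181,198) with its nub to the left (+y). The short cell is at (181,230) and the slim one at (178,263). The unit is at (393,220), lip block on the left (355,226) and spring plate on the right. Next I move over the cell.

{"fn": "step_arm", "kwargs": {
  "targets": "-460 -185 0 70;-460 -185 0 70;-460 -185 0 70;-460 -185 0 70;-460 -185 0 70;-460 -185 0 70;-460 -185 0 70;-460 -185 0 70;-460 -185 0 70;-460 -185 0 70;-460 -185 0 70;-460 -185 0 70",
  "gripper": 0,
  "squeeze": 80
}}

```text
t: 1.8
tcp_pos: [0.5909, 0.237, 0.231]
tool_rot: [0.719, 0.695, -0.0, -0.0]
force: [-0.0, 1.0, 0.4]
finger_gap: 1.0
gripper_force: 0.0
```

```bash
cat >> h.py <<'E'
np.set_printoptions(precision=4,suppress=True)
def axis(m):
    p=cv2.fitLine(np.argwhere(m)[:,::-1].astype(np.float32),cv2.DIST_L2,0,.01,.01).ravel()
    return p[2:],p[:2]
def tool(s,P):
    "world point -> shift (mm) in tool axes"
    return R.from_quat(s["tool_rot"]).inv().apply(np.array(P)-s["tcp_pos"])*1000
E
python3 - <<'E'
from h import *
C,s=shot("wrist","wr1.png")
print(s["t"],s["tcp_pos"],R.from_quat(s["tool_rot"]).as_matrix())
for q in("cell","cell_nub"):
    for r in manip.mark_of("wrist",q)[:2]: print(q,r["p"],r["position"],w(C,r["position"],.0205))
for n in("wrist","top","side"):
    if n!="wrist": C,_=shot(n)
    for r in manip.masks_of(n,"cell")[:1]:
        c,d=axis(r["pixels"]); a,b=w(C,c-d*20,.025),w(C,c+d*20,.025); e=b-a
        t=((np.argwhere(r["pixels"])[:,::-1]-c)@d);t=[t.min(),t.max()]
        print(n,r["p"],r["pixels"].sum(),"axis deg",np.degrees(np.arctan2(e[1],e[0])),w(C,c+d*t[0],.0205),w(C,c+d*t[1],.0205))
E
```

```text
1.8 [0.5909 0.237  0.231 ] [[ 0.0334  0.9994 -0.0007]
 [ 0.9994 -0.0334  0.0003]
 [ 0.0003 -0.0007 -1.    ]]
cell 0.58 [273.8, 180.3] [0.5861 0.2418 0.0205]
cell_nub 0.81 [276.3, 116.2] [0.591  0.3071 0.0205]
wrist 0.87 4078 axis deg 84.32307184556429 [0.5783 0.165  0.0205] [0.5927 0.31   0.0205]
top 0.62 881 axis deg -96.09756697365847 [0.5949 0.3119 0.0205] [0.5796 0.1689 0.0205]
side 0.57 1029 axis deg -96.09918573539228 [0.5939 0.3149 0.0205] [0.577  0.1574 0.0205]
```

View pics/wr1.png

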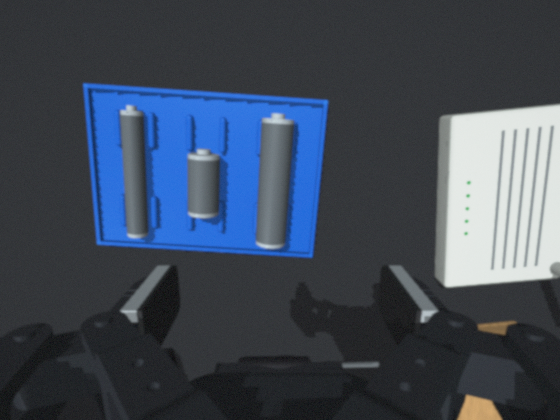

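The wrist picture shows the cell from its nub (278,114) to its flat end (270,248). The fully open fingers would crowd the rim and the short cell, so I part-close before descending.

{"fn": "step_arm", "kwargs": {
  "targets": "1 -5 50 4;1 -5 100 4;1 -5 140 4;1 -5 160 4;1 -5 160 4;1 -5 160 4",
  "gripper": 0.35
}}

```text
t: 2.8
tcp_pos: [0.5856, 0.2397, 0.0716]
tool_rot: [0.742, 0.671, 0.0, 0.0]
force: [0.9, 0.6, 0.3]
finger_gap: 0.652
gripper_force: 0.0
```

```bash
python3 - <<'E'
from h import *
C,s=shot("wrist","wr2.png")
M=R.from_quat(s["tool_rot"]).as_matrix()
print(s["t"],s["tcp_pos"],s["finger_gap"],M[:,1])
for q in("cell","cell_nub"):
    for r in manip.mark_of("wrist",q)[:2]: print(q,r["p"],r["position"],w(C,r["position"],.0205))
for r in manip.masks_of("wrist","cell")[:1]:
        c,d=axis(r["pixels"]); a,b=w(C,c-d*20,.025),w(C,c+d*20,.025); e=b-a
        print(r["p"],np.degrees(np.arctan2(e[1],e[0])),a,b)
E
```

```text
2.8 [0.5856 0.2397 0.0716] 0.6515233614347021 [ 0.995  -0.0998  0.0004]
cell 0.73 [278.4, 232.0] [0.586  0.2407 0.0205]
cell_nub 0.86 [276.9, 115.4] [0.592  0.3085 0.0205]
0.8 -95.6559040461411 [0.5875 0.2571 0.025 ] [0.585  0.2324 0.025 ]
```

View pics/wr2.png

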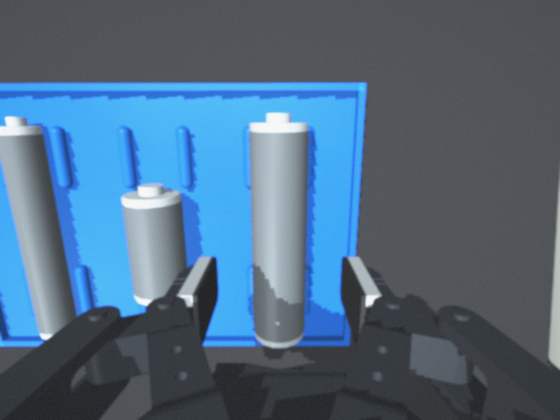

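The cell (column 278) sits midway between the pads. I descend and grip.

{"fn": "step_arm", "kwargs": {
  "targets": "-1 0 40 0;-1 0 60 0;-1 0 66 0;-1 0 66 0;-1 0 66 0"
}}

```text
t: 3.5
tcp_pos: [0.5864, 0.2386, 0.0068]
tool_rot: [0.742, 0.671, 0.001, 0.001]
force: [1.0, -0.2, 0.9]
finger_gap: 0.651
gripper_force: 0.0
```

{"fn": "step_arm", "kwargs": {
  "targets": "0 0 0 0;0 0 0 0;0 0 0 0;0 0 0 0;0 0 0 0;0 0 0 0",
  "gripper": 1,
  "squeeze": 80
}}

```text
t: 4.1
tcp_pos: [0.5862, 0.2385, 0.0071]
tool_rot: [0.742, 0.671, 0.001, 0.001]
force: [-1.3, -1.0, 5.9]
finger_gap: 0.362
gripper_force: 78.9
```

{"fn": "step_arm", "kwargs": {
  "targets": "0 0 -20 0;0 0 -50 0;0 0 -100 0;0 0 -150 0;0 0 -190 0;0 0 -190 0;0 0 -190 0"
}}

```text
t: 4.8
tcp_pos: [0.5851, 0.2383, 0.1963]
tool_rot: [0.742, 0.671, 0.001, 0.0]
force: [0.6, -0.7, -3.3]
finger_gap: 0.363
gripper_force: 79.8
```

```bash
python3 - <<'E'
from h import *
s=manip.sense();print(s["tcp_pos"],s["force"],s["finger_gap"])
for n in("top","side"):
    C,_=shot(n)
    for q,z in(("unit",0),("bay",.048),("lip",.073)):
        for r in manip.mark_of(n,q)[:1]: print(n,q,round(r["p"],2),r["position"],w(C,r["position"],z))
    for q in ("unit","spring"):
      for r in manip.masks_of(n,q)[:1]:
        m=r["pixels"].astype(np.uint8);cn=max(cv2.findContours(m,0,2)[0],key=cv2.contourArea)
        bx=cv2.boxPoints(cv2.minAreaRect(cn));print(n,q,r["p"],m.sum(),r["position"]);print(bx,[w(C,b,.025 if q=="unit" else .1)[:2] for b in bx])
E
```

```text
[0.5851 0.2383 0.1963] [ 0.6016 -0.7015 -3.2762] 0.3625218914746899
top unit 0.97 [379.5, 220.8] [ 0.5212 -0.2273  0.    ]
top bay 0.79 [386.0, 219.1] [ 0.5206 -0.2318  0.048 ]
top lip 0.97 [358.6, 223.6] [ 0.5102 -0.1654  0.073 ]
top unit 0.89 5645 [394.3, 218.1]
[[334.1112 204.9512]
 [447.4313 180.076 ]
 [458.689  231.361 ]
 [345.3689 256.2361]] [array([ 0.559 , -0.1186]), array([ 0.61  , -0.3847]), array([ 0.4897, -0.4019]), array([ 0.4396, -0.1396])]
top spring 0.51 289 [415.2, 213.7]
[[402.2414 208.1035]
 [423.9655 199.4138]
 [429.9655 214.4138]
 [408.2414 223.1035]] [array([ 0.5388, -0.2558]), array([ 0.5563, -0.3034]), array([ 0.5236, -0.314 ]), array([ 0.5062, -0.2667])]
side unit 0.86 [302.8, 186.0] [ 0.512  -0.2246  0.    ]
side bay 0.66 [301.4, 169.9] [ 0.5193 -0.2325  0.048 ]
side lip 0.57 [303.5, 173.2] [ 0.5063 -0.1698  0.073 ]
side unit 0.59 2424 [302.1, 174.0]
[[276.5736 136.0305]
 [320.7056 132.8782]
 [325.7005 202.8071]
 [281.5686 205.9594]] [array([ 0.6409, -0.499 ]), array([ 0.4931, -0.558 ]), array([ 0.438 , -0.1104]), array([ 0.5484, -0.0731])]
side spring 0.74 257 [301.8, 154.1]
[[295. 145.]
 [307. 145.]
 [307. 167.]
 [295. 167.]] [array([ 0.547 , -0.2822]), array([ 0.5129, -0.2894]), array([ 0.4966, -0.1563]), array([ 0.5274, -0.1499])]
```

{"fn": "step_arm", "kwargs": {
  "targets": "-25 1 -20 -2;-65 3 -40 -5;-110 5 -60 -9;-160 8 -80 -16;-210 10 -94 -16;-260 12 -94 -16;-310 14 -94 -16;-360 16 -94 -16;-410 18 -94 -16;-460 20 -94 -16;-510 22 -94 -16;-550 24 -94 -16"
}}

```text
t: 6.6
tcp_pos: [0.5534, -0.3138, 0.2895]
tool_rot: [0.642, 0.767, -0.0, 0.0]
force: [1.4, 0.3, -1.9]
finger_gap: 0.356
gripper_force: 79.7
```

{"fn": "step_arm", "kwargs": {
  "targets": "-40 0 0 0;-70 2 0 0;-70 2 0 0;-70 2 0 0"
}}

```text
t: 7.0
tcp_pos: [0.5678, -0.3801, 0.2886]
tool_rot: [0.642, 0.767, 0.0, -0.001]
force: [-0.1, -0.2, -1.8]
finger_gap: 0.361
gripper_force: 79.7
```

```bash
cat > m.py <<'E'
from h import *
import sys
C,s=shot("wrist",sys.argv[1])
M=R.from_quat(s["tool_rot"]).as_matrix()
print(s["t"],s["tcp_pos"],"x",M[:,0],"y",M[:,1],s["force"])
for q,z in(("unit",0),("bay",.048),("lip",.073),("cell",s["tcp_pos"][2]+.0134),("cell_nub",s["tcp_pos"][2]+.0134)):
    for r in manip.mark_of("wrist",q)[:2]: print(q,round(r["p"],2),np.round(r["position"],1),w(C,r["position"],z))
E
python3 m.py wr3.png
```

```text
7.0 [ 0.5678 -0.3801  0.2886] x [-0.1765  0.9843  0.0017] y [ 0.9843  0.1765 -0.0007] [-0.1303 -0.2102 -1.8273]
unit 0.58 [255.9  38.9] [ 0.5139 -0.2296  0.    ]
bay 0.73 [257.3  23.1] [ 0.5177 -0.2243  0.048 ]
cell 0.92 [282.3 279. ] [ 0.5691 -0.3778  0.302 ]
cell_nub 0.92 [276.8 110.7] [ 0.5549 -0.3115  0.302 ]
```

View pics/wr3.png

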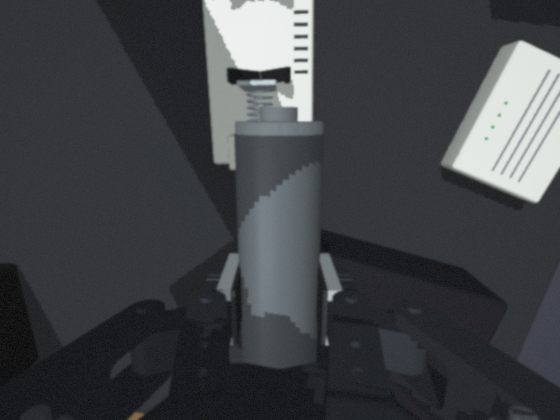

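The picture shows the cell straight and centred in the pads. The unit's housing end and spring plate (258,80) are ahead, but the lip is out of view. I back off to see the whole unit.

{"fn": "step_arm", "kwargs": {
  "targets": "-30 0 -30 0;-70 0 -50 0;-90 0 -50 0;-90 0 -50 0;-90 0 -50 0"
}}

```text
t: 7.8
tcp_pos: [0.5841, -0.4676, 0.3386]
tool_rot: [0.641, 0.767, 0.0, -0.001]
force: [0.0, 0.2, -2.8]
finger_gap: 0.36
gripper_force: 79.7
```

```bash
python3 m.py wr4.png
```

```text
7.8 [ 0.5841 -0.4676  0.3386] x [-0.1779  0.984   0.0022] y [ 0.984   0.1779 -0.0007] [ 0.0473  0.2197 -2.7773]
cell 0.89 [277.7 279.7] [ 0.5835 -0.4659  0.352 ]
cell_nub 0.78 [276.8 109. ] [ 0.571  -0.3983  0.352 ]
```

View pics/wr4.png

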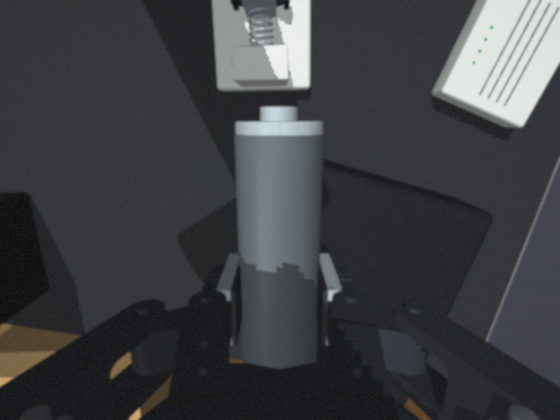

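The unit's -y end shows base corners near (217,89) and (310,90), with the housing top at (232–289, 45–82). I went the wrong way for the lip, so I move the hand forward and sideways.

{"fn": "step_arm", "kwargs": {
  "targets": "40 20 0 0;90 45 0 0;140 60 0 0;170 60 0 0;170 60 0 0;170 60 0 0"
}}

```text
t: 8.7
tcp_pos: [0.6134, -0.2891, 0.3401]
tool_rot: [0.64, 0.768, -0.0, 0.001]
force: [1.1, -0.4, -2.6]
finger_gap: 0.361
gripper_force: 79.7
```

```bash
python3 - <<'E'
from h import *
C,_=cam("wrist",dict(tcp_pos=[.5841,-.4676,.3386],tool_rot=[.641,.767,.0,-.001])),0
for p in((217,89),(310,90)): print(w(C,p,.025))
for p in((232,82),(289,80)): print(w(C,p,.098))
E
python3 m.py wr5.png
```

```text
[ 0.4877 -0.3785  0.025 ]
[ 0.605  -0.3586  0.025 ]
[ 0.5161 -0.3724  0.098 ]
[ 0.5757 -0.3596  0.098 ]
8.7 [ 0.6134 -0.2891  0.3401] x [-0.1802  0.9836 -0.0012] y [0.9836 0.1802 0.0004] [ 1.1393 -0.4262 -2.6288]
unit 0.56 [219.8 108.8] [ 0.5197 -0.2244  0.    ]
bay 0.71 [210.3 105.2] [ 0.5158 -0.2222  0.048 ]
cell 0.59 [278.6 277. ] [ 0.6129 -0.286   0.3535]
cell_nub 0.59 [277.8 106.7] [ 0.6003 -0.219   0.3535]
```

View pics/wr5.png

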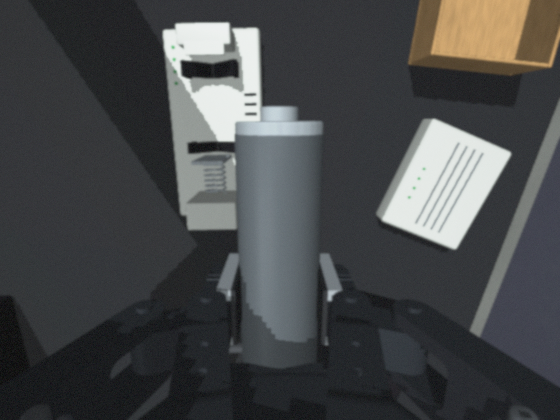

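The whole unit now shows, with the lip block at (203,38), saddles at rows 69 and 148, and the plate near (211,158). I fit a pose and overlay the model on an enlarged crop to check it.

```bash
cat > ov.py <<'E'
from h import *
C=cam("wrist",dict(tcp_pos=[.6134,-.2891,.3401],tool_rot=[.64,.768,0,.001]))
from scipy.optimize import least_squares
def T(p,P): c,s=np.cos(p[2]),np.sin(p[2]); return [p[0]+c*P[0]-s*P[1],p[1]+s*P[0]+c*P[1],P[2]]
E
python3 - <<'E'
from ov import *
p=[.519,-.229,np.radians(10)]
im=cv2.imread("pics/wr5.png"); x0,y0,k=150,10,3.4
cr=cv2.resize(im[y0:240,x0:300],None,fx=k,fy=k,interpolation=cv2.INTER_CUBIC)
def L(pts,col):
    q=np.array([(px(C,T(p,P))-[x0,y0]+.5)*k for P in pts]).round().astype(int); cv2.polylines(cr,[q.reshape(-1,1,2)],False,col,1)
L([(-.06,-.12,.025),(-.06,.1,.025)],(0,0,255));L([(.06,-.0,.025),(.06,.1,.025)],(0,0,255))
L([(-.022,.06,.073),(.022,.06,.073)],(0,255,0))
L([(-.033,.058,.055),(-.033,.04,.055),(.033,.04,.055),(.033,.058,.055)],(255,0,255))
L([(-.033,-.038,.055),(.033,-.038,.055),(.033,-.052,.055),(-.033,-.052,.055),(-.033,-.038,.055)],(255,0,255))
L([(-.018,-.056,.1),(.018,-.056,.1)],(0,255,255))
L([(-.03,-.105,.098),(-.03,-.139,.098),(.03,-.139,.098)],(255,128,0))
cv2.imwrite("pics/ov.png",cr[:600]);print(cr.shape)
E
```

```text
(782, 510, 3)
```

View pics/ov.png

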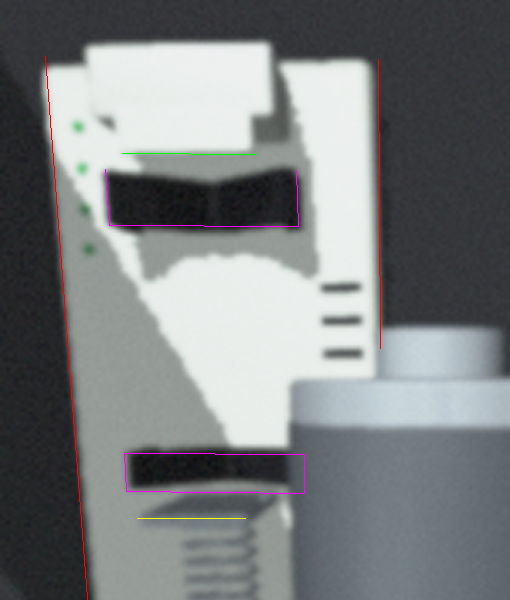

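The overlay agrees within about 1 mm: unit at (0.5188, -0.229), yaw 10.2°. In unit terms the TCP is at (82, -76) mm. I go to (0, +22) above the bay, then down to a cell height of 130 mm.

{"fn": "step_arm", "kwargs": {
  "targets": "30 -25 20 0;60 -55 50 0;98 -82 90 0;98 -82 140 0;98 -82 185 0;98 -82 210 0;98 -82 224 0;98 -82 224 0;98 -82 224 0;98 -82 224 0"
}}

```text
t: 10.0
tcp_pos: [0.5161, -0.2097, 0.1166]
tool_rot: [0.641, 0.767, 0.0, 0.002]
force: [-0.2, -0.3, -2.4]
finger_gap: 0.36
gripper_force: 80.0
```

```bash
cat > u.py <<'E'
from h import *
s=manip.sense();M=R.from_quat(s["tool_rot"]).as_matrix()
a=np.radians(10.2);d=np.array(s["tcp_pos"])[:2]-[.5188,-.229]
g=np.array(s["tcp_pos"])-M[:,2]*.0134;e=g[:2]-[.5188,-.229]
print(s["t"],"cell in unit mm",1000*(e@[np.cos(a),np.sin(a)]),1000*(e@[-np.sin(a),np.cos(a)]),g[2]*1000,"yaw",np.degrees(np.arctan2(M[1,1],M[0,1])),"tilt",M[2],"F",s["force"],"T",s["ft_torque"])
E
python3 u.py; python3 - <<'E'
from h import *
for n in("side","top"):
    C,s=shot(n,n+"1.png")
    for q in("cell","cell_nub"):
        for r in manip.mark_of(n,q)[:1]: print(n,q,r["p"],w(C,r["position"],s["tcp_pos"][2]+.0134))
im=cv2.imread("pics/side1.png")[80:230,230:380];im2=cv2.imread("pics/top1.png")[150:300,310:460]
cv2.imwrite("pics/pair.png",cv2.resize(np.hstack([im,im2]),None,fx=2.6,fy=2.6,interpolation=2))
E
```

```text
10.0 cell in unit mm 0.761187108363968 19.465058149094066 129.99369617831124 yaw 10.210318452014626 tilt [-0.0022  0.0023 -1.    ] F [-0.2496 -0.2622 -2.3773] T [-0.0285 -0.0208  0.0049]
side cell 0.68 [ 0.5122 -0.2047  0.13  ]
side cell_nub 0.62 [ 0.4971 -0.1579  0.13  ]
top cell 0.57 [ 0.5167 -0.2024  0.13  ]
top cell_nub 0.59 [ 0.5017 -0.1363  0.13  ]
```

View pics/pair.png

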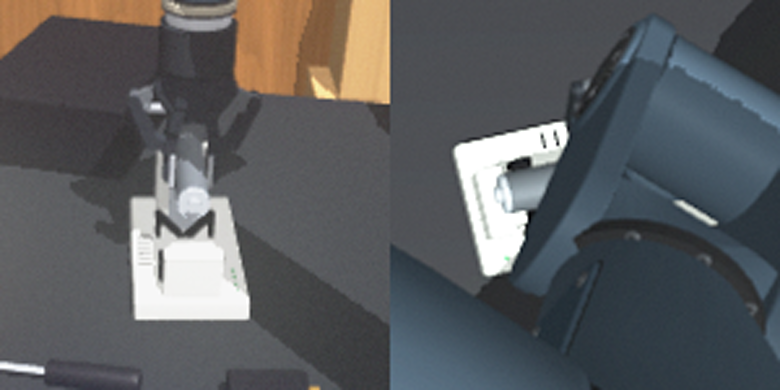

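The cell is lined up over the bay, nub over the lip block. I lower it to 94 mm, staying clear of the plate.

{"fn": "step_arm", "kwargs": {
  "targets": "3 0 15 0;3 -1 30 0;3 -1 36 0;3 -1 36 0;3 -1 36 0"
}}

```text
t: 10.8
tcp_pos: [0.5139, -0.2061, 0.0797]
tool_rot: [0.641, 0.767, 0.0, 0.0]
force: [1.2, -0.9, -1.8]
finger_gap: 0.361
gripper_force: 80.0
```

{"fn": "step_arm", "kwargs": {
  "targets": "-8 0 0 0;-14 0 0 0;-18 0 0 0;-18 0 0 0"
}}

```text
t: 11.2
tcp_pos: [0.5171, -0.2238, 0.0796]
tool_rot: [0.641, 0.767, 0.0, 0.0]
force: [0.8, 4.6, -1.6]
finger_gap: 0.357
gripper_force: 80.0
```

```bash
python3 u.py
```

```text
11.2 cell in unit mm -0.798374770874895 5.395052998320908 93.01776231374438 yaw 10.200186789618547 tilt [ 0.0002  0.0008 -1.    ] F [ 0.8331  4.5686 -1.5546] T [ 0.5962 -0.2151  0.1494]
```

The spring force of about 4.6 N matches roughly 9–10 mm of push. I push on to about 33 mm.

{"fn": "step_arm", "kwargs": {
  "targets": "-8 0 0 0;-16 1 0 0;-22 1 0 0;-25 1 0 0;-25 1 0 0;-25 1 0 0"
}}

```text
t: 11.8
tcp_pos: [0.5206, -0.2451, 0.0791]
tool_rot: [0.641, 0.767, 0.001, -0.003]
force: [-0.2, 8.2, 1.4]
finger_gap: 0.358
gripper_force: 80.2
```

```bash
python3 u.py;python3 m.py wr6.png
```

```text
11.8 cell in unit mm -1.0275255616415597 -16.270204087627107 92.50905928275904 yaw 10.230336112595104 tilt [ 0.0057 -0.0026 -1.    ] F [-0.2348  8.2319  1.4261] T [ 1.1794 -0.1083  0.1969]
11.8 [ 0.5206 -0.2451  0.0791] x [-0.1776  0.9841  0.0057] y [ 0.9841  0.1776 -0.0026] [-0.2348  8.2319  1.4261]
bay 0.32 [281.1 277.1] [ 0.5254 -0.2634  0.048 ]
lip 0.78 [277.   96.1] [ 0.5065 -0.1702  0.073 ]
cell 0.63 [276.5 278.2] [ 0.5194 -0.2429  0.0925]
cell_nub 0.87 [273.7 110.9] [ 0.5066 -0.1768  0.0925]
```

View pics/wr6.png

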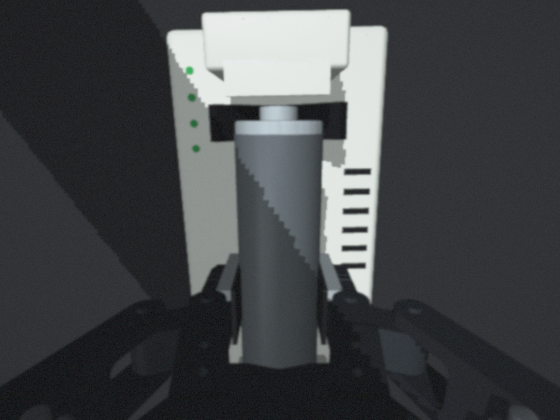

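Nub tip (279,107) is about 6 mm short of the lip edge (277,96) and centred on it. I push 3 mm more, then lower it.

{"fn": "step_arm", "kwargs": {
  "targets": "-3 1 0 0;-3 1 0 0;-3 1 8 0;-3 1 16 0;-3 1 24 0;-3 1 30 0;-3 1 30 0"
}}

```text
t: 12.8
tcp_pos: [0.5208, -0.247, 0.0482]
tool_rot: [0.641, 0.767, 0.001, -0.005]
force: [-1.5, 9.1, 1.3]
finger_gap: 0.359
gripper_force: 80.3
```

```bash
python3 u.py
```

```text
12.8 cell in unit mm -1.0942289479617273 -18.151722548789085 61.57310407578906 yaw 10.243500332823723 tilt [ 0.008  -0.0053 -1.    ] F [-1.5191  9.0602  1.3401] T [1.2419 0.1644 0.1311]
```

{"fn": "step_arm", "kwargs": {
  "targets": "0 1 5 0;0 1 9 0;0 1 12 0;0 1 12 0;0 1 12 0"
}}

```text
t: 13.3
tcp_pos: [0.5217, -0.2468, 0.0366]
tool_rot: [0.641, 0.767, 0.0, -0.005]
force: [-2.7, 8.6, -0.5]
finger_gap: 0.359
gripper_force: 80.4
```

```bash
python3 u.py
```

```text
13.3 cell in unit mm -0.2080653538179874 -18.1606204689876 49.96242278116001 yaw 10.247111191905905 tilt [ 0.0079 -0.0055 -1.    ] F [-2.6829  8.5563 -0.5033] T [1.2648 0.1817 0.097 ]
```

{"fn": "step_arm", "kwargs": {
  "targets": "0 0 2 0;0 0 2 0;5 0 2 0;10 0 2 0;14 0 2 0;16 0 2 0;16 0 2 0;16 0 2 0"
}}

```text
t: 14.1
tcp_pos: [0.5194, -0.234, 0.0354]
tool_rot: [0.641, 0.768, -0.001, -0.003]
force: [-4.8, 2.0, 2.7]
finger_gap: 0.356
gripper_force: 80.6
```

```bash
python3 u.py
```

```text
14.1 cell in unit mm -0.23141459553886137 -5.1138895215632365 48.84312690840982 yaw 10.326572448373536 tilt [ 0.0027 -0.0046 -1.    ] F [-4.8306  1.9825  2.688 ] T [0.4086 0.8324 0.2217]
```

{"fn": "step_arm", "kwargs": {
  "targets": "2 -1 0 0;4 -1 0 0;5 -1 0 0;5 -1 0 0"
}}

```text
t: 14.5
tcp_pos: [0.5188, -0.2302, 0.0355]
tool_rot: [0.641, 0.768, -0.001, -0.001]
force: [-6.2, -1.7, 3.0]
finger_gap: 0.359
gripper_force: 80.5
```

```bash
python3 u.py; python3 m.py wr7.png
```

```text
14.5 cell in unit mm -0.17730386915629534 -1.1726590140050122 48.916411324501986 yaw 10.291745209172772 tilt [ 0.0004 -0.0022 -1.    ] F [-6.23   -1.7317  2.9935] T [0.0238 0.9626 0.1508]
14.5 [ 0.5188 -0.2302  0.0355] x [-0.1787  0.9839  0.0004] y [ 0.9839  0.1787 -0.0022] [-6.23   -1.7317  2.9935]
lip 0.85 [272.6 139.3] [ 0.5063 -0.1705  0.073 ]
cell 0.84 [277.4 279.8] [ 0.5181 -0.2285  0.0489]
```

View pics/wr7.png

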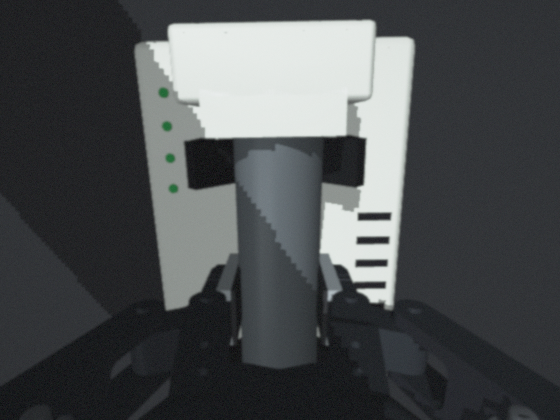

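The cell's nub end is under the lip (edge at row 137). I open and let the spring seat it.

{"fn": "step_arm", "kwargs": {
  "targets": "0 -1 0 0;0 -1 0 0",
  "squeeze": 20
}}

```text
t: 15.0
tcp_pos: [0.5188, -0.2302, 0.0355]
tool_rot: [0.641, 0.767, -0.0, -0.0]
force: [-3.8, 1.4, 2.7]
finger_gap: 0.36
gripper_force: 80.4
```

{"fn": "step_arm", "kwargs": {
  "targets": "0 0 0 0;0 0 0 0;0 0 0 0;0 0 0 0;0 0 0 0;0 0 0 0",
  "gripper": 0.25
}}

```text
t: 15.6
tcp_pos: [0.5191, -0.2304, 0.0353]
tool_rot: [0.641, 0.767, 0.0, 0.0]
force: [0.0, -1.1, 0.3]
finger_gap: 0.746
gripper_force: 0.0
```

{"fn": "step_arm", "kwargs": {
  "targets": "0 0 -10 0;0 0 -30 0;0 0 -60 0;0 0 -100 0;0 0 -150 0;-20 0 -180 0;-40 0 -180 0;-40 0 -180 0;-40 0 -180 0"
}}

```text
t: 16.5
tcp_pos: [0.5253, -0.2691, 0.2153]
tool_rot: [0.642, 0.767, 0.0, -0.001]
force: [0.2, 0.4, -0.8]
finger_gap: 0.753
gripper_force: 0.0
```

```bash
python3 m.py wr8.png; python3 - <<'E'
from h import *
im=cv2.imread("pics/wr8.png");cv2.imwrite("pics/wr8b.png",cv2.resize(im[0:300,130:430],None,fx=2,fy=2,interpolation=2))
E
```

```text
16.5 [ 0.5253 -0.2691  0.2153] x [-0.1769  0.9842  0.0012] y [ 0.9842  0.1769 -0.0006] [ 0.1677  0.3667 -0.8218]
lip 0.86 [276.1  72. ] [ 0.5052 -0.1681  0.073 ]
cell 0.9 [279.7 145.6] [ 0.5157 -0.2127  0.2287]
cell_nub 0.77 [277.9  65.9] [ 0.5101 -0.1854  0.2287]
```

View pics/wr8b.png

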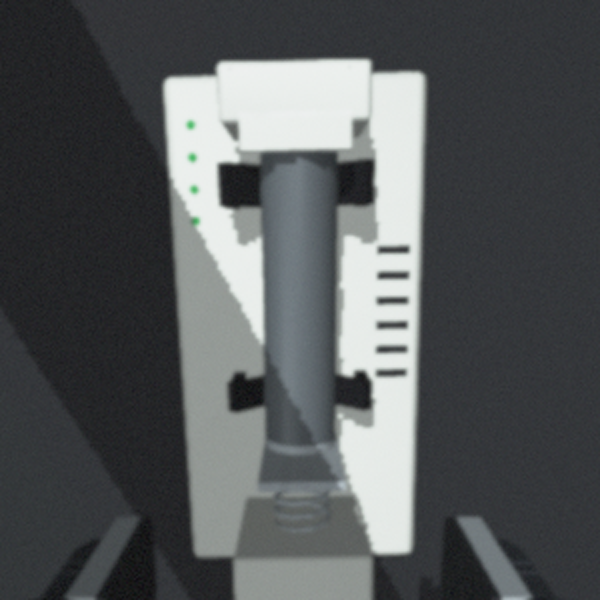

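The cell lies in both saddles with its nub end under the lip and the spring plate against its flat end at (280,222). I check that the flat end is at y = -70 and the cell is level.

```bash
python3 - <<'E'
from h import *
C=cam("wrist",dict(tcp_pos=[.5253,-.2691,.2153],tool_rot=[.642,.767,0,-.001]))
a=np.radians(10.2)
def un(P): e=P[:2]-[.5188,-.229];return 1000*np.array([e@[np.cos(a),np.sin(a)],e@[-np.sin(a),np.cos(a)]])
print("flat",un(w(C,(280,221),.0645)),"lip",un(w(C,(277.5,75),.073)),"plate top",un(w(C,(279,244),.1)))
print("exp flat row",[px(C,[.5188-np.sin(a)*y,-.229+np.cos(a)*y,.0645]) for y in(-.07,-.078)])
E
```

```text
flat [  0.4422 -62.8275] lip [-1.5506 60.2399] plate top [ -0.4778 -71.689 ]
exp flat row [array([279.5187, 228.4805]), array([279.5224, 236.7148])]
```

The plate's top edge measures y ≈ -71 mm and the lip +60 mm, so the spring is held at about 14 mm and the nub is home. I hand in.

```bash
python3 -c "
from station import manip
print(manip.sign_off())"
```

```text
the job is handed in; nothing more can be done
None
```

The cell is in the bay with its nub under the lip and the spring plate pushed in about 14 mm, as it should be when fitted. The gripper is clear, and I handed the job in at about 17 s; no verdict was returned.

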